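Check the forge air gate's seam and hold the gate open at the mark

ROBOT

A 7-joint arm with a two-finger parallel gripper is mounted at the origin on the work surface. World frame = base frame: x ahead of the robot, y to its left, z up, the work surface at z = 0. Lengths are in mm, angles in rad, forces in N, time in s.
With the tool pointing down it reaches from about 350 to 775 mm from the base axis. Payload 3.1 kg.
Tool frame: the origin (TCP) lies where the fingers leave the gripper's body, on its centre line; the fingertips stand 73 mm ahead of it and the grasp point (between the pads) lies 54 mm ahead of it (env.tcp_to_tips is the distance from the TCP to the fingertips, in mm); z points along the fingers, y is the line along which they close (so a half turn about z gives the same grasp; the last joint's range is limited). The gripper opens to 85 mm and grips with 20 to 120 N. Pads are 22 mm wide; open, the fingers measure 114 mm over their backs; the gripper's body (76 mm by 85 mm) begins 54 mm behind the grasp point. The pads swing forward as they close: fully open they stand 13 mm farther back than shut.
Start: joints at [-1.282, 0.311, 0.014, 1.512, -0.004, 1.319, -0.027], TCP at [178.611, 520.205, 303.904] pointing down, gripper open.
Joint ranges: [-2.7, 2.7], [-0.3, 1.91], [-1.27, 1.3], [0.12, 2.57], [-1.44, 4.58], [0.2, 2.03], [-3.05, 3.05]. Speed limits (rad/s): [2.79, 2.79, 3.14, 3.14, 3.14, 3.14, 3.14].

INTERFACE

Orientations are given as a 3x3 rotation matrix whose columns are the frame's x, y, z axes.
In Python, from bench import env gives the robot as it stands.
- The arm moves only by the tool jog_arm, never from a script. Its argument "motion" is a list of rows, each an object of numbers: "grip": the closure, from 0 (fully open) to 1 (shut); "tx", "ty", "tz": the shift along the world's x, y, z in m; "spin": the turn about the world's z in rad. In form: [{"grip": .., "tx": .., "ty": .., "tz": .., "spin": ..}, ...]. A call has 1 to 20 rows; each row shifts and turns the commanded pose from where the row before left it; what a row does not reach is not made up. A row lasts 1/10 s, in which the tool goes at most 50 mm and 8.59 degrees, less where a joint would pass 70% of its speed; a pose out of reach is approached as far as the arm can. A call with a gripper value outside its range is refused whole. The fingers move at their own pace and stop on an object; the grip force is fixed at half the most. Time passes only in rows, so rows that do not move let the fingers close. It gives the time, the measured TCP pose, the force, the opening and the grip force at its end, in the units of the state.
- env.observe(): the state, without advancing time (a new reading comes with each control period).
- env.snapshot(name): name is "side" or "top" or "wrist"; returns (picture, depth): 400x640x3 uint8, red, green, blue; 400x640 float32, mm along the optical axis (not along the pixel's ray), 0 where there is no reading.
- env.calibration(name): a dict with "camera_matrix" (3x3 intrinsics, pixels), "k1" (the pictures are not rectified: a ray, as slopes to the right and down, at radius r is drawn at 1 + k1 r^2 times it, then the intrinsics apply), "extrinsics" (4x4, takes a point from camera to world coordinates); the wrist camera has in their place "mount" (4x4, takes a point from camera to tool coordinates, whose origin is the TCP and whose axes are the flange's). Camera axes: x right, y up, looking along -z (the intrinsics and any distortion apply to the point x, -y, -z); pixel columns grow to the right and rows downward; lengths in mm; the calibration is good to about 2 mm. A picture is of the moment at which its call begins: read the wrist's pose just before it. calibration takes no time and is no camera call.
- env.close_job(): hands the job in; it is judged then, once.
The state is a dict: "clock": time; "joint_pos": joint angles; "dq": joint speeds; "effort": joint torques, N m; "position": TCP position; "tool_rot": TCP orientation; "force": force on the tool from outside, world axes, zero at the start; "wrist_torque": the same for the moment, N m; "width": finger opening in mm; "finger_force": force on a finger pad.
Only numpy, scipy, OpenCV 4.12 (cv2) and the standard library are available. Lean on these libraries where they do the work, as an engineer would, in place of code of your own. Each camera call takes 0.05 s, during which the arm holds its last target. There are 200 camera calls.

TASK

Before opening the forge's air gate, check its cover seam: take the orange-handled probe from its wooden stand, run its point slowly (a few centimetres a second) down in the L-shaped groove from the yellow end round the corner to the blue end, and put the probe back upright in its stand. Then grip the black handle of the gate's spring-return slide, pull it out until the brass pointer is level with the red mark on the rule, and finish while still holding it there: do not let go. Leave the other things on the bench where they are.

Things in the scene. Friction and masses are not known exactly. Their poses are not given: they have to be found in the camera images.
- gate: fixed air gate: housing 150 x 150 with green deck 60 above the bench; origin at centre of underside. From its +x side a pipe leads to a grey blower (to 290 out, 151 high). A slide leaves its -y side over a bed that reaches to 265 out, with a white rule beside it at x = 56, top 22 high. In the deck an L-shaped groove 16 wide, floor 48 above the bench, with square pockets 24 wide at its ends
- groove_a (a point): one end of the groove: centre of its pocket, on the groove's floor, at (-45, -45, 48) in the gate's frame
- groove_ab (a point): point on the groove's floor half-way between end a and the corner, at (-45, 0, 48) in the gate's frame
- groove_b (a point): the groove's corner, on its floor, at (-45, 45, 48) in the gate's frame
- groove_bc (a point): point on the groove's floor half-way between the corner and end c, at (0, 45, 48) in the gate's frame
- groove_c (a point): the other end of the groove: centre of its pocket, on the floor, at (45, 45, 48) in the gate's frame
- dot_start: yellow disc 23 across painted on the groove's floor at the end (a or c) where the check starts; origin at its centre
- dot_finish: blue disc 23 across painted on the groove's floor at the other end, where the check finishes; origin at its centre
- slide (a joint): travel of the gate's slide (m): 0 is shut, as it starts, growing as it is pulled out along the gate's -y axis, at most 0.100. A spring always pulls it shut: about 5 N at 0 and 1 N more for each 10 mm, plus about 0.6 N of friction; let go, it springs back
- slide_grip (a point): grasp point on the slide's black upright handle, a square post 28 x 28 with sides along the gate's x and y axes. This point is 90 above the bench; the post's top is 25 higher and its sides are free down to 35 above the bench. With the slide shut it is at (0, -125, 90) in the gate's frame
- pointer (a point): the brass pointer, 4 wide, carried by the slide over the rule: its point half-way across the rule, 56 in the gate's +x direction from the handle's centre and level with it in y, 30 above the bench
- mark: the red mark: a 5-wide red line across the white rule with a small red flag outside; origin at the line's middle on the rule's top, axes parallel to the gate's. It stands 40 to 75 from the shut pointer in the pulling direction; the pointer passes over it
- stand: the wooden stand, a fixed block 70 x 70 x 70 with an upright through hole of 18 diameter at its centre; origin at the centre of its underside
- probe_mid (a point): centre of the probe's orange handle, a square bar 28 x 28, 72 high, sides parallel to the stand's at the start; z is its long axis, up. Under it a brass collar 36 across, 8 high, rests on the stand's top, and below that a steel rod 6 thick, 60 long hangs in the hole. About 0.11 kg. At the start this point is 114 above the bench
- probe_tip (a point): lower end of the probe's rod, on its axis, 104 below probe_mid; at the start 10 above the bench
- hammer: a hammer lying on the bench; a bystander to leave alone; origin at its underside
- brush: a hand brush lying on the bench; a bystander to leave alone; origin at its underside
- wrench: a steel wrench lying between the robot and the gate; a bystander to leave alone; origin at its underside
- mug: a blue mug, 90 high; a bystander to leave alone; origin at its underside
- oilcan: a steel can with a yellow band, 130 high; a bystander to leave alone; origin at its underside
- jar: an amber glass jar with steel cap, 100 high; a bystander to leave alone; origin at its underside
Mind the look-alikes: they are no part of the job. Of the things that look like the part that bears probe_mid, the larger one is meant. Of the things that look like the stand, take the one that is farthest to the robot's left at the start.

How it is judged (in metres and radians):
On the way, in this order (a step that is already met when the one before it is completed fails the run):
1. the probe's point is down in the groove at the yellow end (horizontal distance between probe_tip and dot_start below 0.009 m and z of probe_tip in the frame of gate below 0.057 m), for 0.1 s.
2. the point is down in the groove half-way along the first leg (((horizontal distance between dot_start and groove_a below 0.02 m and (horizontal distance between probe_tip and groove_ab below 0.009 m and z of probe_tip in the frame of gate below 0.057 m)) or (horizontal distance between dot_start and groove_c below 0.02 m and (horizontal distance between probe_tip and groove_bc below 0.009 m and z of probe_tip in the frame of gate below 0.057 m)))), for 0.05 s.
3. the point is down in the groove at the corner (horizontal distance between probe_tip and groove_b below 0.009 m and z of probe_tip in the frame of gate below 0.057 m), for 0.05 s.
4. the point is down in the groove half-way along the second leg (((horizontal distance between dot_start and groove_a below 0.02 m and (horizontal distance between probe_tip and groove_bc below 0.009 m and z of probe_tip in the frame of gate below 0.057 m)) or (horizontal distance between dot_start and groove_c below 0.02 m and (horizontal distance between probe_tip and groove_ab below 0.009 m and z of probe_tip in the frame of gate below 0.057 m)))), for 0.05 s.
5. the point is down in the groove at the blue end (horizontal distance between probe_tip and dot_finish below 0.009 m and z of probe_tip in the frame of gate below 0.057 m), for 0.1 s.
6. the probe stands in its stand again, released (horizontal distance between probe_tip and stand below 0.012 m and z of probe_tip in the frame of stand below 0.016 m and angle between probe_mid's own z axis and vertical below 0.1 rad and contact force between the fingers and probe below 0.1 N), for 0.3 s.
7. the slide is held by the fingers with its pointer at the red mark (y of pointer in the frame of mark between -0.006 and 0.006 m and contact force between the fingers and slide above 2 N), for 0.5 s.
At the end, for the whole second after the job is handed in: The fingers still hold the slide's handle (more than 2 N on it, nothing loose propping it), the pointer is within 6 mm of the red mark along the pull and at rest (under 10 mm/s); the probe stands released and upright (within 0.1 rad) in its stand, its collar down to within 6 mm of the top (all of step 6 and all of step 7 and velocity of joint slide between -0.01 and 0.01 m/s and contact force between each of the arm, slide and probe below 0.1 N and contact force between slide and hammer below 0.1 N and contact force between slide and brush below 0.1 N and contact force between slide and wrench below 0.1 N and contact force between slide and mug below 0.1 N and contact force between slide and oilcan below 0.1 N and contact force between slide and jar below 0.1 N); the arm keeps its last pose, push and grip.
It fails at once if the probe is rushed along the groove (faster than 0.10 m/s while down in a leg) (z of probe_tip in the frame of gate below 0.056 m and x of probe_tip in the frame of gate between -0.06 and 0.06 m and y of probe_tip in the frame of gate between -0.06 and 0.06 m and horizontal distance between probe_tip and dot_start above 0.014 m and horizontal distance between probe_tip and dot_finish above 0.014 m and linear speed of probe above 0.1 m/s).
It fails at once if a bystander is moved by more than 30 mm (distance of any of hammer, brush, wrench, mug, oilcan, jar from where it was at the start of the episode above 0.03 m).
It also fails if it takes over 72 s, if anything falls off the work surface, if the arm or the gripper's body presses on something with over 40 N, if the wrist force passes 120 N, or if a joint passes its speed limit or range.

## Working session

There is one attempt and no reset: what is moved stays moved. The work goes in short steps, Python scripts to look and compute and a tool call to move; the robot and the scene stay as the last step left them, time stands still between calls to the robot, and variables do not carry over. Pictures are saved under pics/ and viewed, at most 10 in all, crops included, and the job is handed in when it is done.

Besides the shell and the picture viewer there is one more tool, called after "Request:" as name(argument=value, ...) on one line, values as JSON. jog_arm: Moves the arm, as the interface text tells. Its arguments: {"type":"object","properties":{"motion":{"type":"array"}},"required":["motion"]}

```bash
mkdir -p pics; ls; cat > h.py <<'E'
import numpy as np, cv2
from bench import env
def snap(n):
    o=env.observe(); p,d=env.snapshot(n); c=env.calibration(n)
    if 'extrinsics' in c: T=np.array(c['extrinsics'])
    else:
        W=np.eye(4); W[:3,:3]=np.array(o['tool_rot']); W[:3,3]=o['position']; T=W@np.array(c['mount'])
    return p,d,np.array(c['camera_matrix']),c['k1'],T
def cloud(s):
    p,d,K,k1,T=s
    v,u=np.mgrid[0:d.shape[0],0:d.shape[1]]
    a=np.stack([u,v],-1).reshape(-1,1,2).astype(float)
    n=cv2.undistortPoints(a,K,np.array([k1,0,0,0,0.]),).reshape(d.shape+(2,))
    P=np.stack([n[...,0]*d,-n[...,1]*d,-d],-1)
    X=P@T[:3,:3].T+T[:3,3]; X[d==0]=np.nan
    return X
def ray_z(s,u,v,z):
    p,d,K,k1,T=s
    n=cv2.undistortPoints(np.array([[[u,v]]],float),K,np.array([k1,0,0,0,0.])).ravel()
    r=T[:3,:3]@np.array([n[0],-n[1],-1]); return T[:3,3]+r*(z-T[2,3])/r[2]
def save(p,f): cv2.imwrite('pics/'+f,cv2.cvtColor(p,cv2.COLOR_RGB2BGR))
E
python3 - <<'E'
from h import *
import pickle
for n in('top','side'):
    s=snap(n); pickle.dump(s,open(n+'.pkl','wb')); save(s[0],n+'0.png')
    print(n,s[2].tolist(),s[3],s[4].round(2).tolist())
print(env.observe())
E
```

```text
pics
top [[426.5839056194402, 0.0, 321.71057038823807], [0.0, 426.5839056194402, 203.76627396658714], [0.0, 0.0, 1.0]] -0.08491268613342336 [[0.02, 0.99, -0.14, 381.98], [-1.0, 0.02, 0.01, -9.21], [0.01, 0.14, 0.99, 1304.36], [0.0, 0.0, 0.0, 1.0]]
side [[488.57046937992345, 0.0, 323.4896149306462], [0.0, 488.57046937992345, 193.45248712202496], [0.0, 0.0, 1.0]] -0.042748358920690656 [[0.71, 0.51, -0.48, -169.27], [-0.7, 0.53, -0.47, -726.58], [0.02, 0.68, 0.73, 1172.33], [0.0, 0.0, 0.0, 1.0]]
{'clock': 0.1, 'joint_pos': array([-1.28170621,  0.31167175,  0.01399865,  1.51289619, -0.0043888 ,
        1.31922654, -0.0271864 ]), 'dq': array([-7.05403428e-04,  1.57466478e-07,  1.86612484e-03, -5.02977803e-03,
        1.29861970e-03,  1.80071682e-03,  4.33807030e-04]), 'effort': array([ 1.18011445e-03, -3.80848753e+01,  1.47148264e-01, -2.31240875e+01,
        1.23378306e-02,  8.07449513e-03, -6.12909083e-07]), 'position': array([178.45728481, 519.70869445, 302.91547392]), 'tool_rot': array([[-9.45814476e-01,  3.24706958e-01, -6.06542100e-04],
       [ 3.24707508e-01,  9.45812184e-01, -2.08485037e-03],
       [-1.03290514e-04, -2.16883044e-03, -9.99997643e-01]]), 'force': array([ 0.66437555, -0.30480374,  0.19384512]), 'wrist_torque': array([0.01675771, 0.05951488, 0.0212595 ]), 'finger_force': 0.0, 'width': 85.09613022495721}
```

View pics/top0.png

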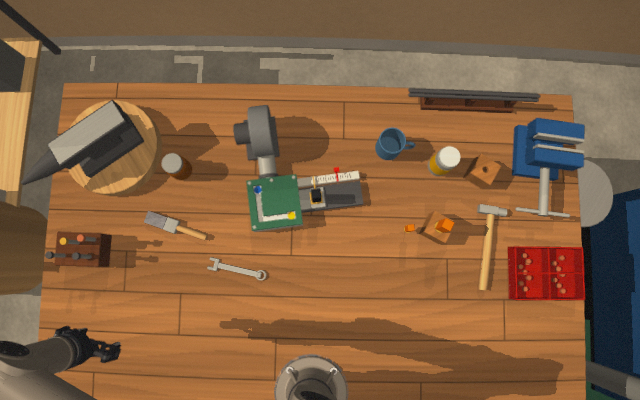

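View pics/side0.png

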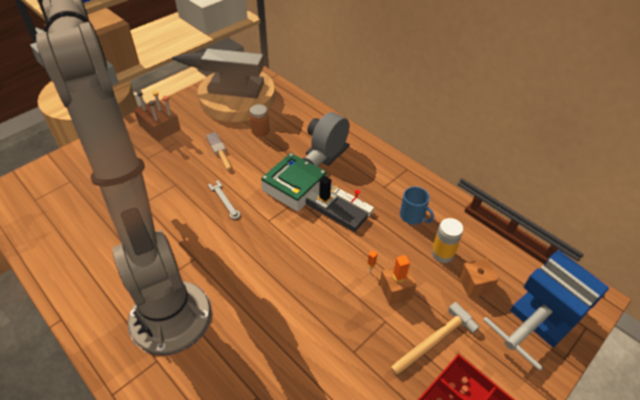

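The top view shows the robot base at (310,385). The gate is at (275,203), with its yellow end at (292,216) and blue end at (258,188). The slide handle is at (316,196) and the red mark is near (337,175).
There are two wooden stands, at (440,228) and (486,168). There are two orange handles, one in the left stand at (444,226) and a small one at (410,229). The left stand and the larger handle fit the description. I'll confirm both in an enlarged crop.

```bash
python3 - <<'E'
from h import *
import pickle
s=pickle.load(open('top.pkl','rb')); X=cloud(s); t=pickle.load(open('side.pkl','rb')); Y=cloud(t)
a=cv2.resize(s[0][150:260,380:520],None,fx=4,fy=4,interpolation=cv2.INTER_CUBIC)
save(a,'crop1.png')
def rep(name,s,X,m):
    P=X[m]; P=P[np.isfinite(P).all(1)]
    if len(P)<4: print(name,len(P)); return
    r=cv2.minAreaRect(P[:,:2].astype(np.float32))
    print(name,len(P),np.median(P,0).round(1),'z',np.percentile(P[:,2],[2,98]).round(),'rect',np.round(r[0],1),np.round(r[1],1),round(r[2],1))
for n,s,X in(('top',s,X),('side',t,Y)):
    hsv=cv2.cvtColor(s[0],cv2.COLOR_RGB2HSV); H,S,V=[hsv[...,i].astype(int) for i in range(3)]
    z=X[...,2]; x=X[...,0]; y=X[...,1]
    near=(x>300)&(x<800)&(y>-600)&(y<400)
    rep('green',s,X,(H>55)&(H<90)&(S>80)&near&(z>50)&(z<70))
    rep('deckz',s,X,near&(z>52)&(z<68)&(abs(y-100)<130)&(x<620))
    rep('orangeBig',s,X,(H>5)&(H<15)&(S>180)&(V>150)&near&(z>120)&(z<170))
    rep('orangeall',s,X,(H>5)&(H<14)&(S>210)&(V>190)&near&(z>20))
    rep('stand',s,X,near&(z>60)&(z<78)&(y<-230)&(y>-420)&(x<560))
    rep('stand2',s,X,near&(z>60)&(z<78)&(y<-400)&(y>-560)&(x>560))
    rep('yellow',s,X,(H>22)&(H<34)&(S>150)&(V>130)&near&(y>0))
    rep('blue',s,X,(H>105)&(H<125)&(S>150)&near&(y>30))
    rep('red',s,X,((H<4)|(H>175))&(S>170)&(V>120)&near&(y>-200)&(y<100))
    rep('handle',s,X,near&(z>105)&(z<122)&(y>-60)&(y<80)&(x<600))
E
```

```text
green 1879 [559.9 114.2  59.6] z [55. 65.] rect [555.  121.2] [148.9 146.8] 9.1
deckz 2043 [554.9 120.6  59.5] z [54. 65.] rect [559.9  92.2] [149.5 212.3] 8.9
orangeBig 76 [ 491.4 -357.7  146.4] z [122. 153.] rect [ 491.2 -365.6] [28.9 28.4] 63.6
orangeall 18 [ 493.2 -282.7   93.8] z [ 43. 152.] rect [ 552.3 -205.8] [364.   71.9] 61.8
stand 392 [ 483.2 -354.8   69.7] z [63. 76.] rect [ 499.2 -339.6] [137.6  81.8] 74.8
stand2 549 [ 666.6 -507.8   69.5] z [62. 75.] rect [ 667.  -509.7] [73.3 74.6] 59.2
yellow 39 [517.6  70.1  48.3] z [44. 52.] rect [517.8  70.2] [18.7 18. ] 1.0
blue 32 [592.7 173.5  48.8] z [44. 53.] rect [593.5 172.7] [17.9 15.2] 2.8
red 26 [656.8 -63.   40.5] z [21. 47.] rect [648.  -61.6] [33.7 12. ] 3.1
handle 98 [574.3  -1.3 114.7] z [108. 119.] rect [574.8  -1.2] [29.2 25.5] 1.3
green 1238 [554.7 108.6  57.6] z [52. 63.] rect [552.8 118.6] [155.6 151.5] 10.1
deckz 1373 [550.6 112.3  57.7] z [53. 64.] rect [556.7  87.8] [152.4 219.3] 9.3
orangeBig 155 [ 484.5 -370.3  146.4] z [121. 151.] rect [ 488.4 -369.2] [30.5 28.3] 63.5
orangeall 126 [ 485.7 -364.3  147. ] z [ 88. 151.] rect [ 489.3 -327.7] [112.5  31.1] 89.1
stand 496 [ 476.7 -378.    68.1] z [61. 77.] rect [ 493.7 -345. ] [133.6  76.8] 74.4
stand2 641 [ 664.5 -510.    67.9] z [61. 74.] rect [ 675.6 -481.3] [145.1  86.2] 71.9
yellow 14 [516.1  68.2  49.4] z [41. 58.] rect [513.7  66.8] [25.7 15.6] 51.7
blue 8 [593.6 174.8  47.1] z [44. 50.] rect [594.8 175.3] [10.5  7.2] 28.6
red 17 [657.4 -62.8  40.2] z [19. 44.] rect [653.3 -65.7] [24.5 13.8] 27.6
handle 70 [569.8  -6.  112.2] z [106. 117.] rect [570.3  -4.1] [29.2 29.4] 5.6
```

View pics/crop1.png

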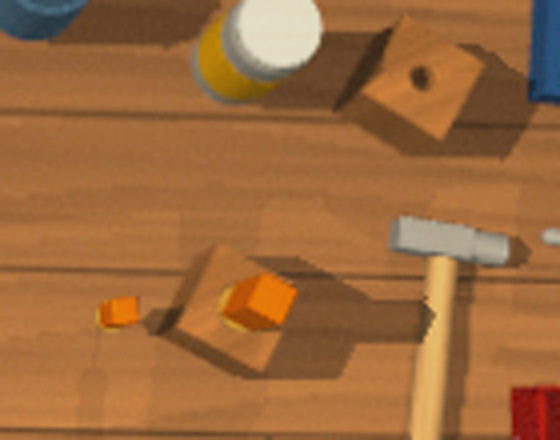

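The crop confirms it: the larger orange handle, at crop (258,300), sits in the left stand. The small orange look-alike is at (118,312) and the empty right stand's hole is at (420,77). I'll move over the gate first for a wrist look.

Request:
jog_arm(motion=[{"grip": 0,"tx": 0.021,"ty": -0.03,"tz": 0.005,"spin": -0.1},{"grip": 0,"tx": 0.021,"ty": -0.03,"tz": 0.005,"spin": -0.1},{"grip": 0,"tx": 0.021,"ty": -0.03,"tz": 0.005,"spin": -0.1},{"grip": 0,"tx": 0.021,"ty": -0.03,"tz": 0.005,"spin": -0.1},{"grip": 0,"tx": 0.021,"ty": -0.03,"tz": 0.005,"spin": -0.1},{"grip": 0,"tx": 0.021,"ty": -0.03,"tz": 0.005,"spin": -0.1},{"grip": 0,"tx": 0.021,"ty": -0.03,"tz": 0.005,"spin": -0.1},{"grip": 0,"tx": 0.021,"ty": -0.03,"tz": 0.005,"spin": -0.1},{"grip": 0,"tx": 0.021,"ty": -0.03,"tz": 0.005,"spin": -0.1},{"grip": 0,"tx": 0.021,"ty": -0.03,"tz": 0.005,"spin": -0.1},{"grip": 0,"tx": 0.021,"ty": -0.03,"tz": 0.005,"spin": -0.1},{"grip": 0,"tx": 0.021,"ty": -0.03,"tz": 0.005,"spin": 0},{"grip": 0,"tx": 0.021,"ty": -0.03,"tz": 0.005,"spin": 0},{"grip": 0,"tx": 0.021,"ty": -0.03,"tz": 0.005,"spin": 0},{"grip": 0,"tx": 0,"ty": 0,"tz": 0,"spin": 0},{"grip": 0,"tx": 0,"ty": 0,"tz": 0,"spin": 0},{"grip": 0,"tx": 0,"ty": 0,"tz": 0,"spin": 0}])

```text
clock: 1.8
position: [471.9, 101.5, 373.3]
tool_rot: [[-0.142, 0.99, -0.002], [0.99, 0.142, 0.001], [0.001, -0.001, -1.0]]
force: [0.6, 0.6, 0.4]
width: 85.3
finger_force: 0.0
```

```bash
python3 - <<'E'
from h import *
import pickle
s=snap('wrist'); pickle.dump(s,open('w1.pkl','wb')); save(s[0],'w1.png')
print(s[2].tolist(),s[3],s[4].round(2).tolist(),np.array(env.calibration('wrist')['mount']).round(2).tolist(),env.observe()['joint_pos'])
E
```

```text
[[313.57261180623436, 0.0, 325.91366340834475], [0.0, 313.57261180623436, 197.95613128810024], [0.0, 0.0, 1.0]] -0.06396356947798323 [[0.99, -0.14, -0.04, 463.92], [0.14, 0.96, 0.25, 166.91], [-0.0, -0.26, 0.97, 444.51], [0.0, 0.0, 0.0, 1.0]] [[-0.0, 0.97, 0.26, 65.96], [1.0, 0.0, -0.0, 1.25], [-0.0, 0.26, -0.97, -71.13], [0.0, 0.0, 0.0, 1.0]] [-0.70098022  0.1484581   0.52707863  1.56769919 -0.07578547  1.44695448
 -0.0263522 ]
```

View pics/w1.png

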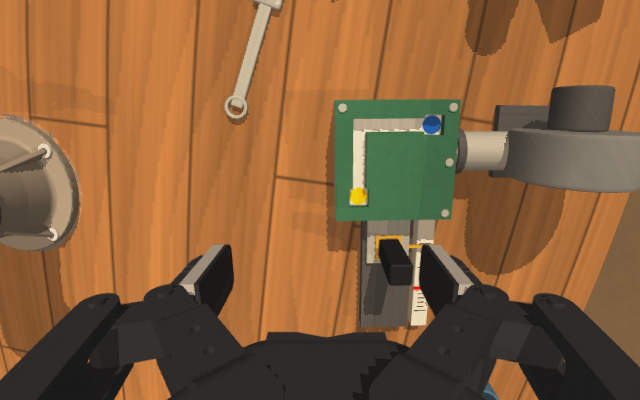

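The wrist view shows the deck between corners (335,100) and (460,220). The yellow disc is at (358,197), the blue disc at (431,125), the handle top near (392,262) and the red mark at (417,288). Next I'll compute the poses.

```bash
cat > meas.py <<'E'
from h import *
import pickle,sys
def rectfit(s,m,z,grow=0):
    n,l,st,c=cv2.connectedComponentsWithStats(m.astype(np.uint8)); k=1+st[1:,4].argmax()
    v,u=np.nonzero(l==k); h=cv2.convexHull(np.stack([u,v],1).astype(np.int32)).reshape(-1,2)
    pts=np.array([ray_z(s,a,b,z)[:2] for a,b in h],np.float32)
    r=cv2.minAreaRect(pts); return np.round(r[0],1),np.round(r[1],1),round(r[2],1)
def cen(s,m,z):
    n,l,st,c=cv2.connectedComponentsWithStats(m.astype(np.uint8)); k=1+st[1:,4].argmax()
    return ray_z(s,*c[k],z).round(1),st[k,4]
def hsv(s):
    q=cv2.cvtColor(s[0],cv2.COLOR_RGB2HSV).astype(int); return q[...,0],q[...,1],q[...,2]
def gate(s):
    H,S,V=hsv(s); X=cloud(s); 
    near=(X[...,0]>400)&(X[...,0]<800)&(X[...,1]>-300)&(X[...,1]<300)
    print('green',rectfit(s,(H>50)&(H<95)&(S>60)&near,60))
    print('yellow',cen(s,(H>22)&(H<34)&(S>150)&(V>130)&near&(X[...,1]>20),48))
    print('blue',cen(s,(H>105)&(H<125)&(S>150)&near&(X[...,1]>20),48))
    R=((H<5)|(H>174))&(S>150)&(V>100)&near&(X[...,1]>-200)&(X[...,1]<50)
    v,u=np.nonzero(R)
    for a,b in zip(u,v): print((a,b),ray_z(s,a,b,22)[:2].round(1),X[b,a].round(), s[0][b,a])
E
python3 - <<'E'
from meas import *
for f in('w1','top'):
    s=pickle.load(open(f+'.pkl','rb')); print(f); gate(s)
E
```

```text
w1
green (array([556.9, 122.9]), array([150.4, 149.3]), 8.6)
yellow (array([518.3,  71. ,  48. ]), np.int32(193))
blue (array([594.7, 174.8,  48. ]), np.int32(237))
(np.int64(413), np.int64(287)) [630.4 -64.6] [632. -67.  19.] [178  62  50]
(np.int64(414), np.int64(287)) [632.  -64.4] [631. -63.  25.] [219  24  10]
(np.int64(415), np.int64(287)) [633.5 -64.2] [632. -62.  26.] [218  23  10]
(np.int64(416), np.int64(287)) [635. -64.] [634. -63.  24.] [219  23  10]
(np.int64(417), np.int64(287)) [636.6 -63.8] [636. -63.  23.] [219  26  10]
(np.int64(418), np.int64(287)) [638.1 -63.6] [637. -62.  25.] [219  22  10]
(np.int64(419), np.int64(287)) [639.6 -63.4] [639. -62.  24.] [172  24  17]
(np.int64(413), np.int64(288)) [630.8 -66.3] [629. -64.  26.] [188  58  45]
(np.int64(414), np.int64(288)) [632.4 -66.1] [631. -65.  25.] [225  24  10]
(np.int64(415), np.int64(288)) [633.9 -65.9] [633. -65.  24.] [225  24  10]
(np.int64(416), np.int64(288)) [635.4 -65.7] [634. -63.  26.] [225  21  10]
(np.int64(417), np.int64(288)) [637.  -65.5] [636. -64.  24.] [225  24  10]
(np.int64(418), np.int64(
[... 2630 characters left out ...]
.] [194  94  77]
(np.int64(336), np.int64(175)) [647.  -62.1] [646. -62.  27.] [215  91  76]
(np.int64(337), np.int64(175)) [647.1 -65.2] [647. -65.  22.] [165  50  45]
(np.int64(336), np.int64(176)) [643.9 -62.2] [644. -62.  20.] [210  74  64]
(np.int64(337), np.int64(176)) [644.  -65.2] [643. -65.  25.] [180  35  33]
(np.int64(336), np.int64(177)) [640.8 -62.2] [641. -62.  23.] [209  87  73]
(np.int64(337), np.int64(177)) [640.8 -65.3] [640. -65.  26.] [211  38  18]
(np.int64(337), np.int64(178)) [637.7 -65.3] [637. -65.  25.] [219  61  50]
(np.int64(337), np.int64(179)) [634.6 -65.4] [634. -65.  24.] [217  66  53]
(np.int64(337), np.int64(180)) [631.5 -65.4] [631. -65.  23.] [219  68  59]
```

Request:
jog_arm(motion=[{"grip": 0,"tx": 0.0,"ty": -0.04,"tz": 0,"spin": -0.1},{"grip": 0,"tx": 0.0,"ty": -0.04,"tz": 0,"spin": -0.1},{"grip": 0,"tx": 0.0,"ty": -0.04,"tz": 0,"spin": -0.1},{"grip": 0,"tx": 0.0,"ty": -0.04,"tz": 0,"spin": -0.1},{"grip": 0,"tx": 0.0,"ty": -0.04,"tz": 0,"spin": -0.1},{"grip": 0,"tx": 0.0,"ty": -0.04,"tz": 0,"spin": -0.1},{"grip": 0,"tx": 0.0,"ty": -0.04,"tz": 0,"spin": 0},{"grip": 0,"tx": 0.0,"ty": -0.04,"tz": 0,"spin": 0},{"grip": 0,"tx": 0.0,"ty": -0.04,"tz": 0,"spin": 0},{"grip": 0,"tx": 0.0,"ty": -0.04,"tz": 0,"spin": 0},{"grip": 0,"tx": 0.0,"ty": -0.04,"tz": 0,"spin": 0},{"grip": 0,"tx": 0,"ty": 0,"tz": 0,"spin": 0},{"grip": 0,"tx": 0,"ty": 0,"tz": 0,"spin": 0}])

```text
clock: 3.15
position: [472.7, -339.6, 373.2]
tool_rot: [[0.444, 0.896, -0.001], [0.896, -0.444, 0.001], [0.001, -0.001, -1.0]]
force: [0.3, 0.8, 0.4]
width: 85.4
finger_force: 0.0
```

```bash
python3 - <<'E'
from h import *
import pickle
s=snap('wrist'); pickle.dump(s,open('w2.pkl','wb')); save(s[0],'w2.png')
print(s[4].round(2).tolist())
E
```

```text
[[0.9, 0.43, 0.12, 502.9], [-0.44, 0.87, 0.23, -280.31], [-0.0, -0.26, 0.97, 444.34], [0.0, 0.0, 0.0, 1.0]]
```

View pics/w2.png

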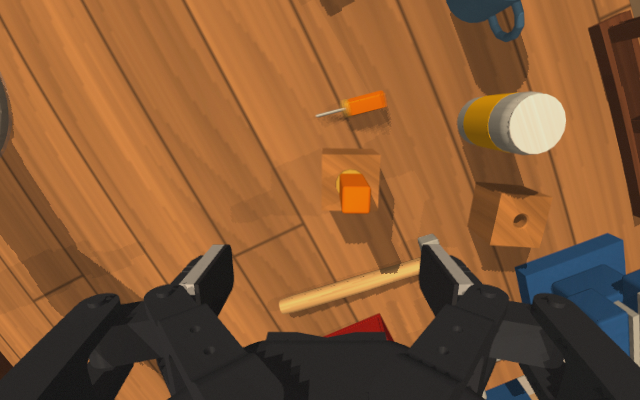

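The wrist view shows the probe handle top near (356,200) in its stand, whose top spans about (322–380, 150–210). The small look-alike lies at (365,104). Next I'll measure the handle's pose.

```bash
python3 - <<'E'
from meas import *
for f in('w2','top'):
    s=pickle.load(open(f+'.pkl','rb')); X=cloud(s); H,S,V=hsv(s); z=X[...,2]
    near=(abs(X[...,0]-490)<90)&(abs(X[...,1]+360)<60)
    o=(H<15)&(S>180)&near&(V>110)
    m=o&(z>141); print(f,'top n',m.sum(),'med',np.median(X[m],0).round(1)); print(rectfit(s,m,150), cen(s,m,150))
    m=(abs(z-70)<7)&near; print('standtop',rectfit(s,m,70), np.median(X[m],0).round(1))
    v,u=np.nonzero(o&(z>75)); print(u.min(),u.max(),v.min(),v.max())
    if f=='w2':
        save(cv2.resize(s[0][135:230,300:400],None,fx=6,fy=6,interpolation=cv2.INTER_CUBIC),'crop2.png')
E
```

```text
w2 top n 635 med [ 494.3 -365.3  150.5]
(array([ 492.9, -363.5]), array([29.2, 28.1]), 63.6) (array([ 493.6, -364.7,  150. ]), np.int32(627))
standtop (array([ 492.7, -364.8]), array([70. , 70.3]), 63.4) [ 494. -354.   71.]
339 370 174 213
top top n 51 med [ 491.7 -364.3  148.4]
(array([ 490.8, -364.4]), array([28.3, 29.3]), 62.7) (array([ 490.6, -364.3,  150. ]), np.int32(51))
standtop (array([ 490.8, -366. ]), array([69.7, 71.6]), 62.8) [ 483.2 -355.9   69.8]
436 453 218 238
```

View pics/crop2.png

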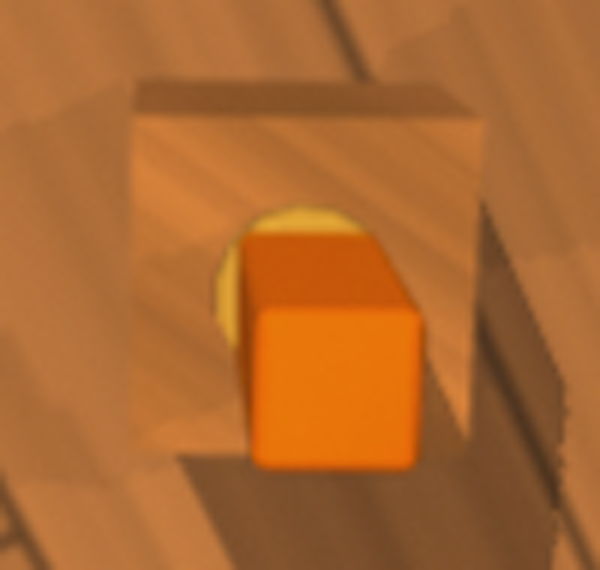

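Request:
jog_arm(motion=[{"grip": 0,"tx": 0.01,"ty": -0.0125,"tz": 0,"spin": 0},{"grip": 0,"tx": 0.01,"ty": -0.0125,"tz": 0,"spin": 0},{"grip": 0,"tx": 0,"ty": 0,"tz": -0.03,"spin": 0},{"grip": 0,"tx": 0,"ty": 0,"tz": -0.03,"spin": 0},{"grip": 0,"tx": 0,"ty": 0,"tz": -0.03,"spin": 0},{"grip": 0,"tx": 0,"ty": 0,"tz": -0.03,"spin": 0},{"grip": 0,"tx": 0,"ty": 0,"tz": -0.03,"spin": 0},{"grip": 0,"tx": 0,"ty": 0,"tz": -0.03,"spin": 0},{"grip": 0,"tx": 0,"ty": 0,"tz": -0.01,"spin": 0},{"grip": 0,"tx": 0,"ty": 0,"tz": -0.01,"spin": 0},{"grip": 0,"tx": 0,"ty": 0,"tz": 0,"spin": 0},{"grip": 0,"tx": 0,"ty": 0,"tz": 0,"spin": 0},{"grip": 0,"tx": 0,"ty": 0,"tz": 0,"spin": 0}])

```text
clock: 4.5
position: [493.3, -365.5, 175.5]
tool_rot: [[0.444, 0.896, 0.002], [0.896, -0.444, -0.002], [-0.001, 0.003, -1.0]]
force: [0.3, -0.3, 0.1]
width: 85.3
finger_force: 0.0
```

Request:
jog_arm(motion=[{"grip": 0,"tx": 0,"ty": 0.001,"tz": -0.005,"spin": 0},{"grip": 0.3,"tx": 0,"ty": 0,"tz": 0,"spin": 0},{"grip": 0.6,"tx": 0,"ty": 0,"tz": 0,"spin": 0},{"grip": 1,"tx": 0,"ty": 0,"tz": 0,"spin": 0},{"grip": 1,"tx": 0,"ty": 0,"tz": 0,"spin": 0},{"grip": 1,"tx": 0,"ty": 0,"tz": 0,"spin": 0},{"grip": 1,"tx": 0,"ty": 0,"tz": 0,"spin": 0},{"grip": 1,"tx": 0,"ty": 0,"tz": 0,"spin": 0},{"grip": 1,"tx": 0,"ty": 0,"tz": 0,"spin": 0},{"grip": 1,"tx": 0,"ty": 0,"tz": 0,"spin": 0},{"grip": 1,"tx": 0,"ty": 0,"tz": 0,"spin": 0},{"grip": 1,"tx": 0,"ty": 0,"tz": 0,"spin": 0}])

```text
clock: 5.7
position: [492.8, -363.9, 169.1]
tool_rot: [[0.444, 0.896, 0.0], [0.896, -0.444, -0.0], [-0.0, 0.001, -1.0]]
force: [0.1, -1.0, 1.4]
width: 27.1
finger_force: 59.3
```

Request:
jog_arm(motion=[{"grip": 1,"tx": 0,"ty": 0,"tz": 0.01,"spin": 0},{"grip": 1,"tx": 0,"ty": 0,"tz": 0.02,"spin": 0},{"grip": 1,"tx": 0,"ty": 0,"tz": 0.02,"spin": 0},{"grip": 1,"tx": 0,"ty": 0,"tz": 0.02,"spin": 0},{"grip": 1,"tx": 0,"ty": 0,"tz": 0.02,"spin": 0},{"grip": 1,"tx": 0,"ty": 0,"tz": 0.02,"spin": 0},{"grip": 1,"tx": 0,"ty": 0,"tz": 0.02,"spin": 0},{"grip": 1,"tx": 0,"ty": 0.01,"tz": 0,"spin": 0},{"grip": 1,"tx": 0,"ty": 0.02,"tz": 0,"spin": 0},{"grip": 1,"tx": 0.0025,"ty": 0.035,"tz": 0,"spin": 0},{"grip": 1,"tx": 0.0025,"ty": 0.035,"tz": 0,"spin": 0},{"grip": 1,"tx": 0.0025,"ty": 0.035,"tz": 0,"spin": 0},{"grip": 1,"tx": 0.0025,"ty": 0.035,"tz": 0,"spin": 0},{"grip": 1,"tx": 0.0025,"ty": 0.035,"tz": 0,"spin": 0},{"grip": 1,"tx": 0.0025,"ty": 0.035,"tz": 0,"spin": 0},{"grip": 1,"tx": 0.0025,"ty": 0.035,"tz": 0,"spin": 0},{"grip": 1,"tx": 0.0025,"ty": 0.035,"tz": 0,"spin": 0},{"grip": 1,"tx": 0.0025,"ty": 0.035,"tz": 0,"spin": 0},{"grip": 1,"tx": 0.003,"ty": 0.035,"tz": 0,"spin": 0},{"grip": 1,"tx": 0,"ty": 0.035,"tz": 0,"spin": 0}])

```text
clock: 7.7
position: [516.8, 53.5, 297.6]
tool_rot: [[0.443, 0.896, -0.003], [0.896, -0.443, 0.0], [-0.001, -0.002, -1.0]]
force: [-0.2, 0.4, -1.2]
width: 27.6
finger_force: 59.2
```

Request:
jog_arm(motion=[{"grip": 1,"tx": 0,"ty": 0.02,"tz": 0,"spin": 0},{"grip": 1,"tx": 0,"ty": 0,"tz": -0.02,"spin": 0},{"grip": 1,"tx": 0,"ty": 0,"tz": -0.02,"spin": 0},{"grip": 1,"tx": 0,"ty": 0,"tz": -0.02,"spin": 0},{"grip": 1,"tx": 0,"ty": 0,"tz": 0,"spin": 0},{"grip": 1,"tx": 0,"ty": 0,"tz": 0,"spin": 0},{"grip": 1,"tx": 0,"ty": 0,"tz": 0,"spin": 0},{"grip": 1,"tx": 0,"ty": 0,"tz": 0,"spin": 0}])

```text
clock: 8.5
position: [518.7, 71.2, 240.0]
tool_rot: [[0.444, 0.896, 0.002], [0.896, -0.444, 0.001], [0.001, 0.002, -1.0]]
force: [0.0, 0.4, -1.8]
width: 27.4
finger_force: 59.3
```

```bash
python3 - <<'E'
from h import *
import pickle
print(env.observe()['position'])
s=snap('wrist'); pickle.dump(s,open('w3.pkl','wb')); save(s[0],'w3.png')
print(env.observe()['position'],env.observe()['joint_pos'])
E
```

```text
[518.69360713  71.24153709 239.99186494]
[518.66531729  71.22310743 239.92849749] [-0.72397163  0.355531    0.72134957  1.70716347 -0.25260781  1.17213163
 -0.39502002]
```

View pics/w3.png

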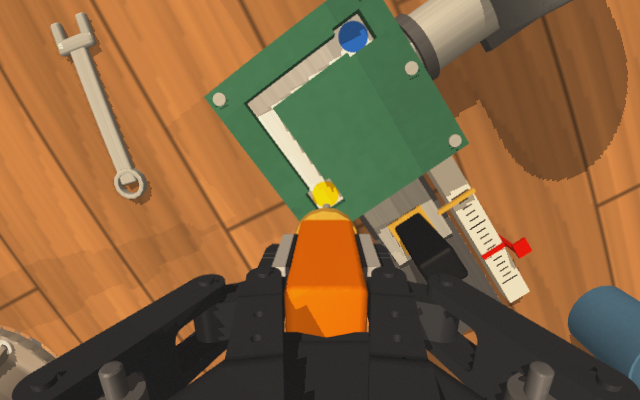

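The wrist view shows the probe's collar at (325,212) just below the yellow disc at (325,193), with the groove corner near (262,105) and the blue disc at (352,37). The collar hides the tip. I'll check the gate pose and the collar offset numerically.

```bash
cat >> h.py <<'E'
def proj(s,P):
    p,d,K,k1,T=s
    q=(np.asarray(P,float)-T[:3,3])@T[:3,:3]; q=q*[1,-1,-1]
    return cv2.projectPoints(q.reshape(-1,1,3),np.zeros(3),np.zeros(3),K,np.array([k1,0,0,0,0.]))[0].reshape(-1,2)
E
python3 - <<'E'
from meas import *
from scipy.optimize import least_squares
s=pickle.load(open('w3.pkl','rb')); H,S,V=hsv(s); X=cloud(s)
m=(H>105)&(H<125)&(S>150)&(X[...,2]<60)&(X[...,1]>100); print('blue',cen(s,m,48))
# predicted collar rim vs image
t=np.linspace(0,2*np.pi,73); zt=240-159+68
for dz in(0,-8):
    r=proj(s,np.stack([518.7+18*np.cos(t),71.2+18*np.sin(t),np.full(73,zt+dz)],1)); print('rim pred top row',r[r[:,1].argmin()].round(1),r[:,0].min().round(1),r[:,0].max().round(1))
c=(H>14)&(H<24)&(S>100); c[:200]=0;c[235:]=0;c[:,:290]=0;c[:,365:]=0
print([ (r,np.nonzero(c[r])[0][[0,-1]].tolist(), s[0][r,325].tolist()) for r in range(204,226,2) if c[r].any()])
# gate edges: fit square outline by IoU-ish using green+groove mask in w1
for f,use in(('w1',None),('w3',None)):
    s=pickle.load(open(f+'.pkl','rb')); H,S,V=hsv(s)
    print(f,'holes')
    for name,xy in(('a',(-45,-45)),('b',(-45,45)),('c',(45,45))):
        for g in((556.9,122.9,8.6),(555.3,121.2,9.2)):
            a=np.radians(g[2]);R=np.array([[np.cos(a),-np.sin(a)],[np.sin(a),np.cos(a)]])
            w=R@xy+g[:2]; print(name,g,w.round(1),proj(s,[*w,48]).round(1).tolist())
    g=(H>50)&(H<95)&(S>60); n,l,st,_=cv2.connectedComponentsWithStats(g.astype(np.uint8)); k=1+st[1:,4].argmax()
    h=cv2.convexHull(np.argwhere(l==k)[:,::-1].astype(np.int32)).reshape(-1,2); h=h[(h[:,1]>2)&(h[:,1]<205 if f=='w3' else h[:,1]>0)]
    W=np.array([ray_z(s,u,v,60)[:2] for u,v in h])
    def res(p):
        c,si=np.cos(p[2]),np.sin(p[2]); d=(W-p[:2])@np.array([[c,-si],[si,c]]); return abs(d).max(1)-75
    q=least_squares(res,[556,122,.155],loss='soft_l1').x; print('fit',q[:2].round(1),np.degrees(q[2]).round(2),np.abs(res(q)).round(1).max(),len(W))
E
```

```text
blue (array([594.4, 175. ,  48. ]), np.int32(659))
rim pred top row [323.9 207.8] 292.3 357.1
rim pred top row [323.9 203.7] 293.7 355.8
[(204, [316, 334], [166, 149, 119]), (206, [322, 330], [161, 145, 123]), (208, [320, 332], [185, 134, 58]), (210, [290, 338], [191, 135, 48]), (212, [292, 341], [236, 179, 58]), (214, [293, 345], [236, 179, 60]), (216, [295, 347], [236, 179, 60]), (218, [296, 358], [236, 178, 59]), (220, [298, 355], [219, 116, 10]), (222, [299, 353], [214, 94, 10]), (224, [298, 354], [214, 94, 10])]
w1 holes
a (556.9, 122.9, 8.6) [519.1  71.7] [[357.9, 195.5]]
a (555.3, 121.2, 9.2) [518.1  69.6] [[356.8, 196.9]]
b (556.9, 122.9, 8.6) [505.7 160.7] [[359.0, 125.1]]
b (555.3, 121.2, 9.2) [503.7 158.4] [[357.1, 126.7]]
c (556.9, 122.9, 8.6) [594.7 174.1] [[431.1, 124.9]]
c (555.3, 121.2, 9.2) [592.5 172.8] [[429.3, 125.7]]
fit [556.9 123.2] 8.75 0.8 13
w3 holes
a (556.9, 122.9, 8.6) [519.1  71.7] [[325.2, 193.6]]
a (555.3, 121.2, 9.2) [518.1  69.6] [[325.2, 196.2]]
b (556.9, 122.9, 8.6) [505.7 160.7] [[261.6, 105.5]]
b (555.3, 121.2, 9.2) [503.7 158.4] [[260.8, 109.2]]
c (556.9, 122.9, 8.6) [594.7 174.1] [[353.6, 37.1]]
c (555.3, 121.2, 9.2) [592.5 172.8] [[351.8, 40.0]]
fit [556.7 123.3] 8.7 0.8 19
```

Request:
jog_arm(motion=[{"grip": 1,"tx": 0.0007,"ty": 0.0014,"tz": 0,"spin": 0},{"grip": 1,"tx": 0,"ty": 0,"tz": -0.006,"spin": 0},{"grip": 1,"tx": 0,"ty": 0,"tz": -0.006,"spin": 0},{"grip": 1,"tx": 0,"ty": 0,"tz": -0.006,"spin": 0},{"grip": 1,"tx": 0,"ty": 0,"tz": -0.006,"spin": 0},{"grip": 1,"tx": 0,"ty": 0,"tz": -0.005,"spin": 0},{"grip": 1,"tx": 0,"ty": 0,"tz": 0,"spin": 0},{"grip": 1,"tx": 0,"ty": 0,"tz": 0,"spin": 0},{"grip": 1,"tx": 0,"ty": 0,"tz": 0,"spin": 0},{"grip": 1,"tx": 0,"ty": 0,"tz": 0,"spin": 0}])

```text
clock: 9.55
position: [519.0, 72.6, 210.2]
tool_rot: [[0.444, 0.896, 0.001], [0.896, -0.444, 0.0], [0.0, 0.001, -1.0]]
force: [0.1, -0.1, -1.1]
width: 27.5
finger_force: 59.3
```

Request:
jog_arm(motion=[{"grip": 1,"tx": -0.0007,"ty": 0.0047,"tz": 0,"spin": 0},{"grip": 1,"tx": -0.0007,"ty": 0.0047,"tz": 0,"spin": 0},{"grip": 1,"tx": -0.0007,"ty": 0.0047,"tz": 0,"spin": 0},{"grip": 1,"tx": -0.0007,"ty": 0.0047,"tz": 0,"spin": 0},{"grip": 1,"tx": -0.0007,"ty": 0.0047,"tz": 0,"spin": 0},{"grip": 1,"tx": -0.0007,"ty": 0.0047,"tz": 0,"spin": 0},{"grip": 1,"tx": -0.0007,"ty": 0.0047,"tz": 0,"spin": 0},{"grip": 1,"tx": -0.0007,"ty": 0.0047,"tz": 0,"spin": 0},{"grip": 1,"tx": -0.0007,"ty": 0.0047,"tz": 0,"spin": 0},{"grip": 1,"tx": 0,"ty": 0,"tz": 0,"spin": 0},{"grip": 1,"tx": 0,"ty": 0,"tz": 0,"spin": 0}])

```text
clock: 10.65
position: [512.5, 114.9, 209.9]
tool_rot: [[0.444, 0.896, 0.0], [0.896, -0.444, -0.0], [-0.0, 0.0, -1.0]]
force: [-0.0, -0.1, -2.0]
width: 27.5
finger_force: 59.3
```

Request:
jog_arm(motion=[{"grip": 1,"tx": -0.0007,"ty": 0.0047,"tz": 0,"spin": 0},{"grip": 1,"tx": -0.0007,"ty": 0.0047,"tz": 0,"spin": 0},{"grip": 1,"tx": -0.0007,"ty": 0.0047,"tz": 0,"spin": 0},{"grip": 1,"tx": -0.0007,"ty": 0.0047,"tz": 0,"spin": 0},{"grip": 1,"tx": -0.0007,"ty": 0.0047,"tz": 0,"spin": 0},{"grip": 1,"tx": -0.0007,"ty": 0.0047,"tz": 0,"spin": 0},{"grip": 1,"tx": -0.0007,"ty": 0.0047,"tz": 0,"spin": 0},{"grip": 1,"tx": -0.0007,"ty": 0.0047,"tz": 0,"spin": 0},{"grip": 1,"tx": -0.0007,"ty": 0.0047,"tz": 0,"spin": 0},{"grip": 1,"tx": -0.0007,"ty": 0.0047,"tz": 0,"spin": 0},{"grip": 1,"tx": 0,"ty": 0,"tz": 0,"spin": 0},{"grip": 1,"tx": 0,"ty": 0,"tz": 0,"spin": 0},{"grip": 1,"tx": 0,"ty": 0,"tz": 0,"spin": 0}])

```text
clock: 11.95
position: [505.6, 161.5, 209.9]
tool_rot: [[0.444, 0.896, 0.0], [0.896, -0.444, -0.0], [-0.0, 0.0, -1.0]]
force: [1.0, -0.4, -1.6]
width: 27.0
finger_force: 59.3
```

Request:
jog_arm(motion=[{"grip": 1,"tx": 0.0047,"ty": 0.0007,"tz": 0,"spin": 0},{"grip": 1,"tx": 0.0047,"ty": 0.0007,"tz": 0,"spin": 0},{"grip": 1,"tx": 0.0047,"ty": 0.0007,"tz": 0,"spin": 0},{"grip": 1,"tx": 0.0047,"ty": 0.0007,"tz": 0,"spin": 0},{"grip": 1,"tx": 0.0047,"ty": 0.0007,"tz": 0,"spin": 0},{"grip": 1,"tx": 0.0047,"ty": 0.0007,"tz": 0,"spin": 0},{"grip": 1,"tx": 0.0047,"ty": 0.0007,"tz": 0,"spin": 0},{"grip": 1,"tx": 0.0047,"ty": 0.0007,"tz": 0,"spin": 0},{"grip": 1,"tx": 0.0047,"ty": 0.0007,"tz": 0,"spin": 0},{"grip": 1,"tx": 0.0047,"ty": 0.0007,"tz": 0,"spin": 0},{"grip": 1,"tx": 0,"ty": 0,"tz": 0,"spin": 0},{"grip": 1,"tx": 0,"ty": 0,"tz": 0,"spin": 0}])

```text
clock: 13.15
position: [552.5, 168.9, 209.8]
tool_rot: [[0.444, 0.896, -0.0], [0.896, -0.444, -0.0], [-0.0, -0.0, -1.0]]
force: [0.3, 0.3, -0.4]
width: 27.2
finger_force: 59.3
```

Request:
jog_arm(motion=[{"grip": 1,"tx": 0.0047,"ty": 0.0007,"tz": 0,"spin": 0},{"grip": 1,"tx": 0.0047,"ty": 0.0007,"tz": 0,"spin": 0},{"grip": 1,"tx": 0.0047,"ty": 0.0007,"tz": 0,"spin": 0},{"grip": 1,"tx": 0.0047,"ty": 0.0007,"tz": 0,"spin": 0},{"grip": 1,"tx": 0.0047,"ty": 0.0007,"tz": 0,"spin": 0},{"grip": 1,"tx": 0.0047,"ty": 0.0007,"tz": 0,"spin": 0},{"grip": 1,"tx": 0.0047,"ty": 0.0007,"tz": 0,"spin": 0},{"grip": 1,"tx": 0.0047,"ty": 0.0007,"tz": 0,"spin": 0},{"grip": 1,"tx": 0.0047,"ty": 0.0007,"tz": 0,"spin": 0},{"grip": 1,"tx": 0,"ty": 0,"tz": 0,"spin": 0},{"grip": 1,"tx": 0,"ty": 0,"tz": 0,"spin": 0},{"grip": 1,"tx": 0,"ty": 0,"tz": 0,"spin": 0},{"grip": 1,"tx": 0,"ty": 0,"tz": 0,"spin": 0}])

```text
clock: 14.45
position: [594.6, 175.2, 209.9]
tool_rot: [[0.444, 0.896, -0.0], [0.896, -0.444, 0.0], [-0.0, -0.0, -1.0]]
force: [0.3, -0.1, -0.8]
width: 27.3
finger_force: 59.3
```

Request:
jog_arm(motion=[{"grip": 1,"tx": 0,"ty": 0,"tz": 0.008,"spin": 0},{"grip": 1,"tx": 0,"ty": 0,"tz": 0.022,"spin": 0},{"grip": 1,"tx": 0,"ty": 0,"tz": 0.035,"spin": 0},{"grip": 1,"tx": 0,"ty": 0,"tz": 0.035,"spin": 0},{"grip": 1,"tx": -0.0018,"ty": -0.0191,"tz": 0,"spin": 0},{"grip": 1,"tx": -0.007,"ty": -0.035,"tz": 0,"spin": 0},{"grip": 1,"tx": -0.007,"ty": -0.035,"tz": 0,"spin": 0},{"grip": 1,"tx": -0.007,"ty": -0.035,"tz": 0,"spin": 0},{"grip": 1,"tx": -0.007,"ty": -0.035,"tz": 0,"spin": 0},{"grip": 1,"tx": -0.007,"ty": -0.035,"tz": 0,"spin": 0},{"grip": 1,"tx": -0.007,"ty": -0.035,"tz": 0,"spin": 0},{"grip": 1,"tx": -0.007,"ty": -0.035,"tz": 0,"spin": 0},{"grip": 1,"tx": -0.007,"ty": -0.035,"tz": 0,"spin": 0},{"grip": 1,"tx": -0.007,"ty": -0.035,"tz": 0,"spin": 0},{"grip": 1,"tx": -0.007,"ty": -0.035,"tz": 0,"spin": 0},{"grip": 1,"tx": -0.007,"ty": -0.035,"tz": 0,"spin": 0},{"grip": 1,"tx": -0.007,"ty": -0.035,"tz": 0,"spin": 0},{"grip": 1,"tx": -0.007,"ty": -0.035,"tz": 0,"spin": 0},{"grip": 1,"tx": -0.007,"ty": -0.035,"tz": 0,"spin": 0},{"grip": 1,"tx": -0.002,"ty": -0.03,"tz": 0,"spin": 0}])

```text
clock: 16.45
position: [490.8, -366.6, 310.1]
tool_rot: [[0.447, 0.895, -0.001], [0.895, -0.447, -0.001], [-0.001, -0.001, -1.0]]
force: [0.8, -0.1, -1.6]
width: 26.8
finger_force: 59.3
```

Request:
jog_arm(motion=[{"grip": 1,"tx": 0,"ty": 0,"tz": -0.02,"spin": 0},{"grip": 1,"tx": 0,"ty": 0,"tz": -0.02,"spin": 0},{"grip": 1,"tx": 0,"ty": 0,"tz": -0.015,"spin": 0},{"grip": 1,"tx": 0,"ty": 0,"tz": 0,"spin": 0},{"grip": 1,"tx": 0,"ty": 0,"tz": 0,"spin": 0},{"grip": 1,"tx": 0,"ty": 0,"tz": 0,"spin": 0}])

```text
clock: 17.05
position: [493.2, -364.4, 256.2]
tool_rot: [[0.444, 0.896, 0.002], [0.896, -0.444, -0.001], [-0.001, 0.002, -1.0]]
force: [-0.3, 0.7, -1.9]
width: 27.3
finger_force: 59.5
```

Request:
jog_arm(motion=[{"grip": 1,"tx": -0.0002,"ty": 0.0002,"tz": -0.01,"spin": 0},{"grip": 1,"tx": 0,"ty": 0,"tz": -0.01,"spin": 0},{"grip": 1,"tx": 0,"ty": 0,"tz": -0.01,"spin": 0},{"grip": 1,"tx": 0,"ty": 0,"tz": -0.01,"spin": 0},{"grip": 1,"tx": 0,"ty": 0,"tz": -0.01,"spin": 0},{"grip": 1,"tx": 0,"ty": 0,"tz": -0.01,"spin": 0},{"grip": 1,"tx": 0,"ty": 0,"tz": -0.01,"spin": 0},{"grip": 1,"tx": 0,"ty": 0,"tz": -0.006,"spin": 0},{"grip": 1,"tx": 0,"ty": 0,"tz": -0.005,"spin": 0},{"grip": 1,"tx": 0,"ty": 0,"tz": -0.003,"spin": 0},{"grip": 1,"tx": 0,"ty": 0,"tz": -0.002,"spin": 0},{"grip": 1,"tx": 0,"ty": 0,"tz": 0,"spin": 0},{"grip": 1,"tx": 0,"ty": 0,"tz": 0,"spin": 0},{"grip": 1,"tx": 0,"ty": 0,"tz": 0,"spin": 0}])

```text
clock: 18.45
position: [492.9, -363.8, 169.1]
tool_rot: [[0.444, 0.896, 0.001], [0.896, -0.444, -0.0], [-0.0, 0.001, -1.0]]
force: [-0.3, 0.4, -1.1]
width: 27.1
finger_force: 59.4
```

Request:
jog_arm(motion=[{"grip": 0.6,"tx": 0,"ty": 0,"tz": 0,"spin": 0},{"grip": 0.3,"tx": 0,"ty": 0,"tz": 0,"spin": 0},{"grip": 0,"tx": 0,"ty": 0,"tz": 0,"spin": 0},{"grip": 0,"tx": 0,"ty": 0,"tz": 0,"spin": 0},{"grip": 0,"tx": 0,"ty": 0,"tz": 0,"spin": 0},{"grip": 0,"tx": 0,"ty": 0,"tz": 0,"spin": 0},{"grip": 0,"tx": 0,"ty": 0,"tz": 0,"spin": 0},{"grip": 0,"tx": 0,"ty": 0,"tz": 0,"spin": 0},{"grip": 0,"tx": 0,"ty": 0,"tz": 0.02,"spin": 0},{"grip": 0,"tx": 0,"ty": 0,"tz": 0.03,"spin": 0},{"grip": 0,"tx": 0,"ty": 0,"tz": 0.04,"spin": 0},{"grip": 0,"tx": 0,"ty": 0,"tz": 0.05,"spin": 0},{"grip": 0,"tx": -0.015,"ty": 0.03,"tz": 0.05,"spin": 0},{"grip": 0,"tx": 0,"ty": 0,"tz": 0.01,"spin": 0},{"grip": 0,"tx": 0,"ty": 0,"tz": 0,"spin": 0},{"grip": 0,"tx": 0,"ty": 0,"tz": 0,"spin": 0}])

```text
clock: 20.05
position: [480.1, -338.6, 359.0]
tool_rot: [[0.444, 0.896, -0.002], [0.896, -0.444, 0.001], [0.0, -0.002, -1.0]]
force: [-0.4, -0.4, 0.2]
width: 85.5
finger_force: 0.0
```

```bash
python3 - <<'E'
from meas import *
s=snap('wrist'); X=cloud(s); H,S,V=hsv(s); z=X[...,2]
near=(abs(X[...,0]-490)<90)&(abs(X[...,1]+360)<60)
m=(H<15)&(S>180)&near&(V>110)&(z>135); print(m.sum(),np.median(X[m],0).round(1),rectfit(s,m,150),cen(s,m,150))
g=np.array([556.8,123.2]);a=np.radians(8.7);R=np.array([[np.cos(a),-np.sin(a)],[np.sin(a),np.cos(a)]])
print('handle shut',R@[0,-125]+g)
s1=pickle.load(open('w1.pkl','rb')); s3=pickle.load(open('w3.pkl','rb'))
for s in(s1,s3):
    X=cloud(s);H,S,V=hsv(s)
    near=(X[...,0]>400)&(X[...,0]<800)&(X[...,1]>-150)&(X[...,1]<40)
    m=near&((H<5)|(H>174))&(S>120)&(V>150)&(X[...,2]<32)
    v,u=np.nonzero(m); P=np.array([ray_z(s,b,c,22)[:2] for b,c in zip(u,v)])
    w=s[0][v,u,0].astype(float)-s[0][v,u,1]
    L=(P-g)@R; ok=abs(L[:,0]-56)<12; print('mark gate',np.average(L[ok],0,weights=w[ok]).round(1),L[ok,1].min(),L[ok,1].max(),ok.sum())
    m=(abs(X[...,2]-115)<6)&near&(V<70); v,u=np.nonzero(m); P=np.array([ray_z(s,b,c,115)[:2] for b,c in zip(u,v)]); L=(P-g)@R; print('handle gate',L.min(0),L.max(0))
    m=near&(H>15)&(H<28)&(S>130)&(X[...,2]>22); v,u=np.nonzero(m); P=np.array([ray_z(s,b,c,30)[:2] for b,c in zip(u,v)]); L=(P-g)@R; ok=(abs(L[:,0]-53)<12)&(L[:,1]>-140)&(L[:,1]<-110); print('pointer',L[ok].mean(0) if ok.any() else 0,ok.sum())
E
```

```text
685 [ 495.1 -364.3  150.4] (array([ 493.4, -362.5]), array([30.1, 28. ]), 63.6) (array([ 494.3, -363.1,  150. ]), np.int32(677))
handle shut [ 5.75707603e+02 -3.61735851e-01]
mark gate [  49.4 -198.4] -200.45506767511054 -196.78744669601988 20
handle gate [ -15.0932732  -138.03175413] [  13.28860769 -107.66300763]
pointer [  45.89236962 -124.63958887] 27
mark gate [  56.3 -198.3] -201.16845477092977 -195.30078877087408 113
handle gate [ -13.9012421  -137.95264465] [  14.14161171 -106.81320132]
pointer [  53.31815358 -125.08421493] 164
```

Request:
jog_arm(motion=[{"grip": 0,"tx": 0.0096,"ty": 0.0338,"tz": 0,"spin": 0.0613},{"grip": 0,"tx": 0.0096,"ty": 0.0338,"tz": 0,"spin": 0.0613},{"grip": 0,"tx": 0.0096,"ty": 0.0338,"tz": 0,"spin": 0.0613},{"grip": 0,"tx": 0.0096,"ty": 0.0338,"tz": 0,"spin": 0.0613},{"grip": 0,"tx": 0.0096,"ty": 0.0338,"tz": 0,"spin": 0.0613},{"grip": 0,"tx": 0.0096,"ty": 0.0338,"tz": 0,"spin": 0.0613},{"grip": 0,"tx": 0.0096,"ty": 0.0338,"tz": 0,"spin": 0.0613},{"grip": 0,"tx": 0.0096,"ty": 0.0338,"tz": 0,"spin": 0.0613},{"grip": 0,"tx": 0.0096,"ty": 0.0338,"tz": 0,"spin": 0.0613},{"grip": 0,"tx": 0.0096,"ty": 0.0338,"tz": 0,"spin": 0.0613},{"grip": 0,"tx": 0,"ty": 0,"tz": -0.03,"spin": 0},{"grip": 0,"tx": 0,"ty": 0,"tz": -0.04,"spin": 0},{"grip": 0,"tx": 0,"ty": 0,"tz": -0.04,"spin": 0},{"grip": 0,"tx": 0,"ty": 0,"tz": -0.02,"spin": 0},{"grip": 0,"tx": 0,"ty": 0,"tz": 0,"spin": 0},{"grip": 0,"tx": 0,"ty": 0,"tz": 0,"spin": 0},{"grip": 0,"tx": 0,"ty": 0,"tz": 0,"spin": 0}])

```text
clock: 21.8
position: [577.2, -1.2, 231.5]
tool_rot: [[-0.152, 0.988, 0.002], [0.988, 0.152, -0.0], [-0.001, 0.002, -1.0]]
force: [0.2, -0.2, 1.2]
width: 85.6
finger_force: 0.0
```

Aligned (tool y at 8.7°). Next I'll descend and grip.

Request:
jog_arm(motion=[{"grip": 0,"tx": -0.001,"ty": 0.0005,"tz": -0.02,"spin": 0},{"grip": 0,"tx": 0,"ty": 0,"tz": -0.02,"spin": 0},{"grip": 0,"tx": 0,"ty": 0,"tz": -0.02,"spin": 0},{"grip": 0,"tx": 0,"ty": 0,"tz": -0.02,"spin": 0},{"grip": 0,"tx": 0,"ty": 0,"tz": -0.007,"spin": 0},{"grip": 0,"tx": 0,"ty": 0,"tz": 0,"spin": 0},{"grip": 0,"tx": 0,"ty": 0,"tz": 0,"spin": 0},{"grip": 0.4,"tx": 0,"ty": 0,"tz": 0,"spin": 0},{"grip": 0.7,"tx": 0,"ty": 0,"tz": 0,"spin": 0},{"grip": 1,"tx": 0,"ty": 0,"tz": 0,"spin": 0},{"grip": 1,"tx": 0,"ty": 0,"tz": 0,"spin": 0},{"grip": 1,"tx": 0,"ty": 0,"tz": 0,"spin": 0},{"grip": 1,"tx": 0,"ty": 0,"tz": 0,"spin": 0},{"grip": 1,"tx": 0,"ty": 0,"tz": 0,"spin": 0},{"grip": 1,"tx": 0,"ty": 0,"tz": 0,"spin": 0}])

```text
clock: 23.3
position: [574.9, -0.4, 143.9]
tool_rot: [[-0.153, 0.988, -0.001], [0.988, 0.153, 0.0], [0.0, -0.001, -1.0]]
force: [-2.5, -0.4, 5.9]
width: 27.4
finger_force: 61.4
```

Request:
jog_arm(motion=[{"grip": 1,"tx": 0.0007,"ty": -0.0046,"tz": 0,"spin": 0},{"grip": 1,"tx": 0.0007,"ty": -0.0046,"tz": 0,"spin": 0},{"grip": 1,"tx": 0.0007,"ty": -0.0046,"tz": 0,"spin": 0},{"grip": 1,"tx": 0.0007,"ty": -0.0046,"tz": 0,"spin": 0},{"grip": 1,"tx": 0.0007,"ty": -0.0046,"tz": 0,"spin": 0},{"grip": 1,"tx": 0.0007,"ty": -0.0046,"tz": 0,"spin": 0},{"grip": 1,"tx": 0.0007,"ty": -0.0046,"tz": 0,"spin": 0},{"grip": 1,"tx": 0.0007,"ty": -0.0046,"tz": 0,"spin": 0},{"grip": 1,"tx": 0.0007,"ty": -0.0046,"tz": 0,"spin": 0},{"grip": 1,"tx": 0.0007,"ty": -0.0046,"tz": 0,"spin": 0},{"grip": 1,"tx": 0.0007,"ty": -0.0046,"tz": 0,"spin": 0},{"grip": 1,"tx": 0.0007,"ty": -0.0046,"tz": 0,"spin": 0},{"grip": 1,"tx": 0.0007,"ty": -0.0046,"tz": 0,"spin": 0},{"grip": 1,"tx": 0.0007,"ty": -0.0046,"tz": 0,"spin": 0},{"grip": 1,"tx": 0.0007,"ty": -0.0046,"tz": 0,"spin": 0},{"grip": 1,"tx": 0,"ty": 0,"tz": 0,"spin": 0},{"grip": 1,"tx": 0,"ty": 0,"tz": 0,"spin": 0},{"grip": 1,"tx": 0,"ty": 0,"tz": 0,"spin": 0}])

```text
clock: 25.1
position: [584.9, -63.1, 143.9]
tool_rot: [[-0.156, 0.988, -0.004], [0.988, 0.156, 0.01], [0.01, -0.002, -1.0]]
force: [-6.6, 8.7, 9.1]
width: 27.2
finger_force: 62.0
```

```bash
python3 - <<'E'
from h import *
import pickle
s=snap('wrist'); pickle.dump(s,open('w4.pkl','wb')); save(s[0],'w4.png')
s=snap('top'); pickle.dump(s,open('t4.pkl','wb'))
c=cv2.resize(s[0][150:230,280:380],None,fx=4,fy=4,interpolation=cv2.INTER_CUBIC); q=np.zeros((400,800,3),np.uint8); q[:320,:400]=c; save(q,'t4.png')
o=env.observe(); print(o['position'],o['force'],o['finger_force'])
E
```

```text
[584.85169842 -63.02553369 143.87712133] [-7.79258106 10.57310327  9.2292835 ] 61.95767819881439
```

View pics/w4.png

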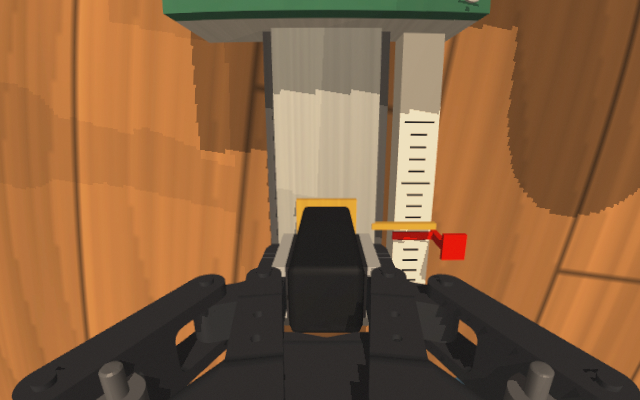

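The wrist view shows the brass pointer at (405,226) just short of the red mark at (410,236). I'll measure the gap.

```bash
cat > gap.py <<'E'
from meas import *
def gap(s):
    g=np.array([556.8,123.2]);a=np.radians(8.7);R=np.array([[np.cos(a),-np.sin(a)],[np.sin(a),np.cos(a)]])
    H,S,V=hsv(s); sub=np.zeros(H.shape,bool); sub[190:270,372:440]=1
    out=[]
    for nm,m,z in(('pointer',(H>15)&(H<26)&(S>150)&(V>150),30),('mark',((H<5)|(H>174))&(S>150)&(V>90),22)):
        v,u=np.nonzero(m&sub); L=(np.array([ray_z(s,b,c,z)[:2] for b,c in zip(u,v)])-g)@R
        ok=abs(L[:,0]-56)<9; L=L[ok]; print(nm,L.mean(0).round(1),np.median(L[:,1]).round(1),L[:,1].min().round(1),L[:,1].max().round(1),len(L)); out.append((L[:,1].min()+L[:,1].max())/2)
    print('pointer-mark y',round(out[0]-out[1],1))
E
python3 -c "
from gap import *
gap(pickle.load(open('w4.pkl','rb')))"
```

```text
pointer [  56.2 -188.2] -187.9 -190.6 -185.9 221
mark [  56.1 -198. ] -197.7 -200.5 -195.6 215
pointer-mark y 9.8
```

Request:
jog_arm(motion=[{"grip": 1,"tx": 0.0005,"ty": -0.0035,"tz": 0,"spin": 0},{"grip": 1,"tx": 0.0005,"ty": -0.0035,"tz": 0,"spin": 0},{"grip": 1,"tx": 0.0005,"ty": -0.0035,"tz": 0,"spin": 0},{"grip": 1,"tx": 0,"ty": 0,"tz": 0,"spin": 0},{"grip": 1,"tx": 0,"ty": 0,"tz": 0,"spin": 0},{"grip": 1,"tx": 0,"ty": 0,"tz": 0,"spin": 0},{"grip": 1,"tx": 0,"ty": 0,"tz": 0,"spin": 0},{"grip": 1,"tx": 0,"ty": 0,"tz": 0,"spin": 0}])

```text
clock: 26.0
position: [586.4, -72.6, 143.9]
tool_rot: [[-0.157, 0.988, -0.004], [0.987, 0.157, 0.011], [0.012, -0.002, -1.0]]
force: [-7.3, 10.9, 10.6]
width: 27.6
finger_force: 62.0
```

```bash
python3 -c "
from gap import *
s=snap('wrist'); save(s[0],'w5.png'); gap(s); o=env.observe(); print(o['position'],o['force'],o['finger_force'])"
```

```text
pointer [  56.  -197.9] -198.0 -200.0 -195.3 202
mark [  56.1 -196. ] -196.0 -196.7 -195.2 81
pointer-mark y -1.7
[586.36893233 -72.61238314 143.87114268] [-6.2314488  10.82042157 10.2136226 ] 62.043508887290955
```

The pointer is at -197.9 and the mark at -198.0 (now partly hidden by the pointer), so they are level. I'll hold still, check once more, and hand in.

Request:
jog_arm(motion=[{"grip": 1,"tx": 0,"ty": 0,"tz": 0,"spin": 0},{"grip": 1,"tx": 0,"ty": 0,"tz": 0,"spin": 0},{"grip": 1,"tx": 0,"ty": 0,"tz": 0,"spin": 0},{"grip": 1,"tx": 0,"ty": 0,"tz": 0,"spin": 0},{"grip": 1,"tx": 0,"ty": 0,"tz": 0,"spin": 0},{"grip": 1,"tx": 0,"ty": 0,"tz": 0,"spin": 0},{"grip": 1,"tx": 0,"ty": 0,"tz": 0,"spin": 0},{"grip": 1,"tx": 0,"ty": 0,"tz": 0,"spin": 0}])

```text
clock: 26.85
position: [586.4, -72.6, 143.9]
tool_rot: [[-0.157, 0.988, -0.004], [0.987, 0.157, 0.011], [0.012, -0.002, -1.0]]
force: [-7.2, 10.3, 10.0]
width: 27.9
finger_force: 62.0
```

```bash
python3 -c "
from gap import *
s=snap('wrist'); gap(s)
t=snap('top'); X=cloud(t); H,S,V=hsv(t); m=(H<15)&(S>180)&(V>110)&(abs(X[...,0]-490)<60)&(abs(X[...,1]+360)<50)&(X[...,2]>135); print('probe top',m.sum(),np.median(X[m],0).round(1))
print(env.close_job())"
```

```text
pointer [  56.  -197.9] -197.9 -200.0 -195.3 204
mark [  56.1 -195.9] -195.9 -196.7 -195.2 81
pointer-mark y -1.7
probe top 55 [ 489.  -359.9  147.8]
the job is handed in; nothing more can be done
None
```

I ran the probe along the groove from yellow to blue, put it back upright in its stand, and handed the job in with the gripper holding the slide's pointer within about 2 mm of the red mark. The hand-in returned no verdict.

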